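Stand a rail post in its holder and snap its cap on

ROBOT

A 6-joint arm with a two-finger parallel gripper is mounted at the origin on the work surface. World frame = base frame: x ahead of the robot, y to its left, z up, the work surface at z = 0. Lengths are in m, angles in rad, forces in N, time in s.
With the tool pointing down it reaches from about 0.35 to 0.775 m from the base axis. Payload 7.3 kg.
Tool frame: the origin (TCP) lies at the very end of the fingers, on their centre line; the grasp point (between the pads) lies 19 mm behind it (robot.hold_point_z is the distance from the TCP to the grasp point, in m); y points along the fingers, z is the direction in which the jaws open and shut, and the axes are right-handed (so a half turn about y gives the same grasp; the last joint's range is limited). The gripper opens to 92 mm and grips with 3 to 60 N. Pads are 19 mm wide; open, the fingers measure 130 mm over their backs; the gripper's body (75 mm by 190 mm) begins 47 mm behind the grasp point.
Start: joints at [-1.27, 0.342, 1.524, -0, 1.275, -0.146], TCP at [0.227, -0.473, 0.227] pointing down, gripper open.
Joint ranges: [-2.53, 2.53], [-0.77, 2.02], [0.04, 2.7], [-1, 4.14], [0.28, 2.66], [-3.11, 3.11]. Speed limits (rad/s): [2.57, 2.57, 3.14, 3.14, 3.14, 3.14].

INTERFACE

Orientations are given as [roll, pitch, yaw] about the fixed x, y, z axes, in that order (R = Rz(yaw) Ry(pitch) Rx(roll)).
In Python, from cell import robot gives the robot as it stands.
- The arm moves only by the shell command python3 -m crank 'ROWS' [OPENING] [FORCE]. ROWS is a JSON object of lists of equal length, an entry for each row: "xyz": the shift along the tool's x, y, z in cm, a list of three; "roll": the turn about the tool's y in degrees. A call has 1 to 20 rows; each row shifts and turns the commanded pose from where the row before left it, along the tool's axes as they then stand; what a row does not reach is not made up. A row lasts 1/10 s, in which the tool goes at most 50 mm and 8.59 degrees, less where a joint would pass 70% of its speed; a pose out of reach is approached as far as the arm can. A call is refused whole if a number of a shift passes 5 or a number of a turn 8.59, either way. A call with a gripper value outside its range is refused whole. OPENING is the gripper command: -1 is fully open, 1 is shut, values between are in proportion, set as the call begins (- or left out, the last holds). The fingers move at their own pace and stop on an object; FORCE is the grip in N (left out, the last holds). Time passes only in rows, so rows that do not move let the fingers close. It gives the time, the measured TCP pose, the force and the opening at its end, in the units of the state.
- robot.observe(): the state, without advancing time (a new reading comes with each control period).
- robot.read_camera(name): name is "side" or "top"; returns the picture (480x640x3 uint8, red, green, blue); there is no depth.
- robot.calibration(name): a dict with "intrinsics" (3x3 intrinsics, pixels), "pose" (4x4, takes a point from camera to world coordinates). Camera axes: x right, y down, z forward; pixel columns grow to the right and rows downward; lengths in m; the calibration is good to about 2 mm. A picture is of the moment at which its call begins. calibration takes no time and is no camera call.
- robot.hand_in(): hands the job in, once; it reports no verdict.
The state is a dict: "time": time; "qpos": joint angles; "qvel": joint speeds; "joint_efforts": joint torques, N m; "tool_pos": TCP position; "tool_rot": TCP orientation; "contact_force": force on the tool from outside, world axes, zero at the start; "torque": the same for the moment, N m; "opening": finger opening in m.
Only numpy, scipy, OpenCV 4.12 (cv2) and the standard library are available. Lean on these libraries where they do the work, as an engineer would, in place of code of your own. Each camera call takes 0.05 s, during which the arm holds its last target.

TASK

Take the bare grey post out of the sloping rack and stand it upright, all the way down, in the round aluminium holder. Then put the green snap cap on the white stud at its top and press straight down until it clicks home with its rim flush on the post's shoulder, and do not stop at the click: keep pressing firmly (about 15 N) and finish like that, fingers still on the cap and still pushing it down. Leave the finished red-capped post and the other things on the bench where they are.

Things in the scene. Friction and masses are not known exactly. Their poses are not given: they have to be found in the camera images.
- post_mid (a point): Point on the axis of the loose bare post, 55 mm above its foot, half-way up its grey shaft; z points from foot to stud. Rigid grey plastic round bar, 30 mm in diameter, 110 mm from foot to shoulder, with a white stud on top: 134 mm in all, about 170 g (varies). At the start it leans in one of the two cups of the sloping rack, the red-capped finished post in the other.
- post_foot (a point): Centre of the post's flat foot, on its axis; z points up the post to the stud. The lowest 7 mm of the shaft taper to 23 mm in diameter.
- post_shoulder (a point): Centre of the post's shoulder, 110 mm above its foot, where the shaft ends and the stud begins; the cap's rim rests here when home. z points up the post. The stud is 22 mm in diameter, 24 mm tall, its top 4 mm tapering to 16 mm. Three spring-loaded steel balls stand out 4 mm from its side, 14 mm across, centres 10.7 mm above the shoulder.
- cap_center (a point): Centre of the loose green snap cap, half-way up (17 mm above its rim); z up. A hard plastic cup, 40 mm outer diameter, 34 mm tall, 30 g, with a white disc on its flat closed top. At the start it stands on the bench, open side down.
- cap_rim (a point): Centre of the green cap's open underside (rim plane); z points to its closed top. The mouth is 25 mm wide (a lip 5 mm tall), the inside 26 mm deep.
- cap: The green cap; origin at the centre of its rim plane, z to its closed top. Pushed over the stud, its lip meets the balls when the rim is about 16 mm above the shoulder; resistance rises to about 10 N (up to 15), drops to nothing as the lip passes the balls, and then the rim comes to rest hard on the shoulder.
- post: The bare grey post; origin at the centre of its foot, z up its axis. When it stands fully down in the holder its shoulder is 122 mm above the bench.
- rack: Sloping rack, fixed: plywood base 150 by 170 mm with two black square cups. Origin on the bench under its middle. The cups lie 47 mm to either side along its y and lean 0.55 rad (31.5 degrees) from vertical to its -x, roughly towards the robot. Cups: 42 mm outside, 32 mm inside, 41 mm deep, a post in one leans some 2 degrees more; draw a post out along its own axis by more than 41 mm.
- holder_mouth (a point): Centre of the mouth of the aluminium holder, 50 mm above the bench; z up. The holder is an upright round cup fixed on a dark steel plate of 100 by 100 by 10 mm; 56 mm outer, 33 mm inner diameter, 38 mm deep.
- holder_floor (a point): Centre of the holder's inner floor, 12 mm above the bench, on which the post's foot must rest; z up.
- seat: The thin yellow disc that is the holder's hard, fixed floor, 33 mm in diameter, its top 12 mm above the bench; origin on the bench under its centre. How hard the post is pressed down is judged here.
- finished_post: Bystander: a finished post, same grey shaft with a red cap 40 mm in diameter and 34 mm tall, 144 mm long in all, leaning in the other cup of the rack, 94 mm from the bare post. Origin at its foot.
- tape_roll: Bystander: blue tape roll lying flat, 96 mm across, 25 mm tall; origin at the centre of its underside.
- big_cap: Bystander: solid yellow cap, 62 mm across, 22 mm tall, of another size; origin at the centre of its underside.
- tape_measure: Bystander: black tape measure, 65 by 65 by 34 mm; origin at the centre of its underside.
- spool: Bystander: standing spool, black flanges 70 mm across, orange core, 62 mm tall; origin at the centre of its underside.
There are look-alikes about, which are no part of the job. Of the things that look like the cap, take the one that is farthest from the robot's base at the start. What is shaped like the post but yellow is not meant.

How it is judged:
On the way, in this order (a step that is already met when the one before it is completed fails the run):
1. the post stands upright and fully down in the holder, not yet capped (z of post_foot in the frame of holder_floor below 0.005 m and horizontal distance between post_foot and holder_floor below 0.006 m and angle between post_foot's own z axis and vertical below 0.09 rad and distance between cap_rim and post_shoulder above 0.06 m), for 0.2 s.
2. the cap has snapped home on the standing post, rim on the shoulder (z of post_foot in the frame of holder_floor below 0.005 m and horizontal distance between post_foot and holder_floor below 0.006 m and angle between post_foot's own z axis and vertical below 0.09 rad and z of cap_rim in the frame of post_shoulder between -0.004 and 0.003 m and horizontal distance between cap_rim and post_shoulder below 0.005 m and angle between the z axis of cap_rim and the z axis of post_shoulder, either way round below 0.12 rad), for 0.2 s.
At the end, for the whole second after the job is handed in: The post stands in the holder (foot within 5 mm of the floor, 6 mm of centre, 0.09 rad of vertical); the cap is home on it (3 mm, 5 mm sideways, 0.12 rad); for the last second the fingers touch the cap (over 3 N) and the post is pressed on the holder floor with over 7 N (all of step 2 and contact force between post and seat above 7 N and contact force between the fingers and cap above 3 N); the arm keeps its last pose, push and grip.
It fails at once if a bystander (finished post, tape roll, yellow cap, tape measure or spool) is shifted by more than 30 mm (distance of any of finished_post, tape_roll, big_cap, tape_measure, spool from where it was at the start of the episode above 0.03 m).
It also fails if it takes over 67 s, if anything falls off the work surface, if the arm or the gripper's body presses on something with over 40 N, if the wrist force passes 120 N, or if a joint passes its speed limit or range.

## Working session

There is one attempt and no reset: what is moved stays moved. The work goes in short steps, Python scripts to look and compute and a shell command to move; the robot and the scene stay as the last step left them, time stands still between calls to the robot, and variables do not carry over. Pictures are saved under pics/ and viewed, and the job is handed in when it is done.

```bash
ls; mkdir -p pics; python3 - <<'E'
from cell import robot
import cv2, numpy as np
np.set_printoptions(precision=4,suppress=True)
s=robot.observe(); print(s, robot.hold_point_z)
for n in ("side","top"):
    c=robot.calibration(n); print(n,c["intrinsics"],c["pose"])
    cv2.imwrite(f"pics/{n}0.png",cv2.cvtColor(robot.read_camera(n),cv2.COLOR_RGB2BGR))
E
```

```text
pics
{'time': 0.0, 'qpos': array([-1.27  ,  0.3427,  1.525 , -0.    ,  1.2754, -0.146 ]), 'qvel': array([ 0.0003, -0.0016,  0.0017, -0.0001, -0.002 , -0.0003]), 'joint_efforts': array([ -0.0038, -43.1263, -24.4222,   0.0715,   0.056 ,  -0.0001]), 'tool_pos': array([ 0.2267, -0.4731,  0.226 ]), 'tool_rot': array([-1.5723,  0.0002, -2.6948]), 'contact_force': array([ 0.355 , -0.052 ,  1.1064]), 'torque': array([ 0.0136, -0.0117,  0.0072]), 'opening': 0.09175345851834403} 0.0188
side [[507.1657   0.     318.3038]
 [  0.     507.1657 238.2254]
 [  0.       0.       1.    ]] [[-0.7353 -0.4569  0.5006 -0.0678]
 [-0.6777  0.5026 -0.5367  0.6235]
 [-0.0064 -0.7339 -0.6793  0.8886]
 [ 0.      0.      0.      1.    ]]
top [[513.2545   0.     322.1487]
 [  0.     513.2545 240.4753]
 [  0.       0.       1.    ]] [[ 0.0138 -0.9971  0.0744  0.4402]
 [-0.9999 -0.0137  0.0015  0.0001]
 [-0.0005 -0.0744 -0.9972  1.1589]
 [ 0.      0.      0.      1.    ]]
```

View pics/side0.png

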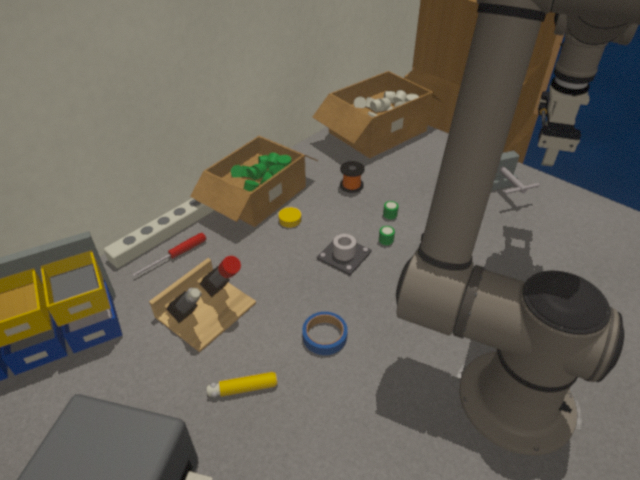

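View pics/top0.png

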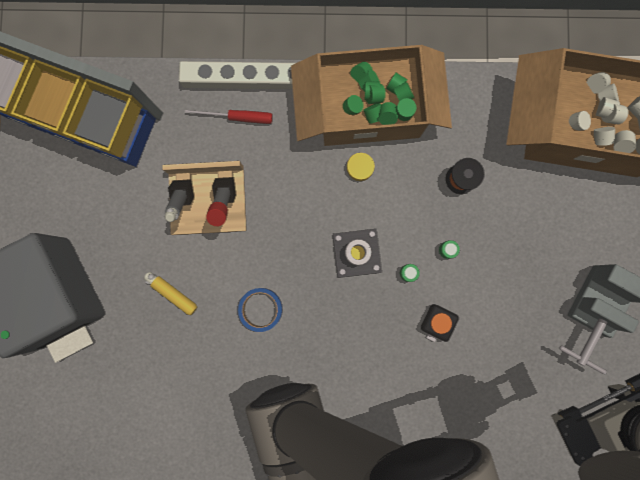

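The side view shows the rack at about (205,300), with the bare post's stud near (193,295) and the red-capped post next to it. The holder is at (344,245) and the two green caps are at (391,210) and (387,235). In the top view the stud is at (171,214), the holder at (358,252), and the caps at (450,249) and (410,273). Next I'll zoom in.

```bash
python3 - <<'E'
import cv2, numpy as np
def crop(f,x,y,w,h,k): 
    im=cv2.imread(f)[y:y+h,x:x+w]; return cv2.resize(im,None,fx=k,fy=k,interpolation=cv2.INTER_CUBIC)
cv2.imwrite("pics/z1.png",np.hstack([crop("pics/top0.png",150,150,100,100,4),crop("pics/side0.png",150,250,100,100,4)]))
cv2.imwrite("pics/z2.png",np.vstack([crop("pics/top0.png",320,220,160,70,4),crop("pics/side0.png",300,190,160,80,4)]))
E
```

```text
(no output)
```

View pics/z1.png

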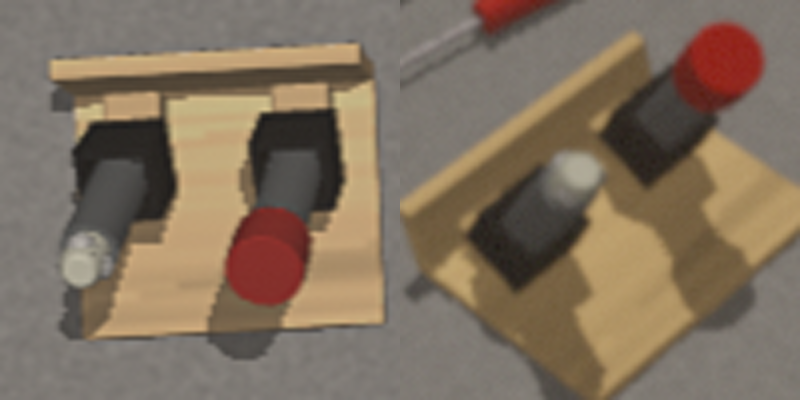

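View pics/z2.png

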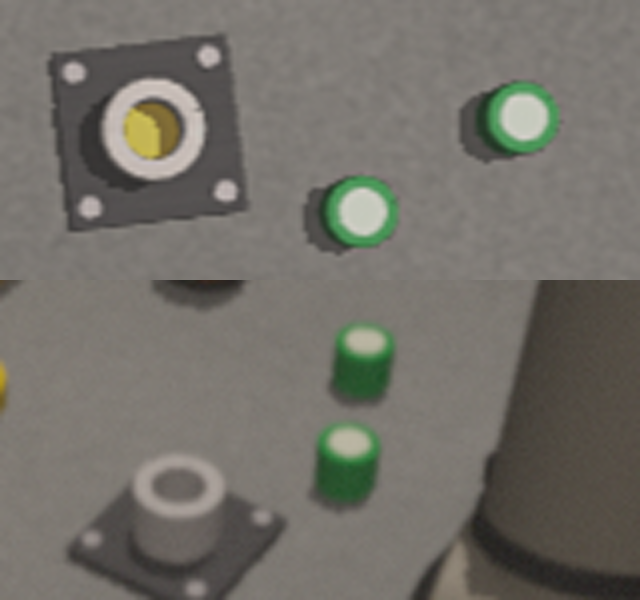

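```bash
cat > h.py <<'E'
import numpy as np, cv2
from cell import robot
from scipy.spatial.transform import Rotation as Rn
np.set_printoptions(precision=4,suppress=True)
C={n:robot.calibration(n) for n in ("side","top")}
def proj(n,p):
    p=np.atleast_2d(p); T=np.linalg.inv(C[n]["pose"]); q=p@T[:3,:3].T+T[:3,3]; q=q@C[n]["intrinsics"].T; return q[:,:2]/q[:,2:]
def ray(n,px):
    d=C[n]["pose"][:3,:3]@np.linalg.inv(C[n]["intrinsics"])@[px[0],px[1],1]; return C[n]["pose"][:3,3],d
def plane(n,px,z):
    o,d=ray(n,px); return o+d*(z-o[2])/d[2]
def tri(pt,ps):
    A=[];b=[]
    for n,p in (("top",pt),("side",ps)):
        o,d=ray(n,p); d=d/np.linalg.norm(d); M=np.eye(3)-np.outer(d,d); A.append(M); b.append(M@o)
    x=np.linalg.lstsq(np.vstack(A),np.hstack(b),rcond=None)[0]
    return x,[np.linalg.norm(M@x-q)*1000 for M,q in zip(A,b)]
def snap(name,f,box=None,k=1):
    im=cv2.cvtColor(robot.read_camera(name),cv2.COLOR_RGB2BGR)
    cv2.imwrite(f"pics/{f}_full.png",im)
    if box: x,y,w,h=box; im=cv2.resize(im[y:y+h,x:x+w],None,fx=k,fy=k,interpolation=cv2.INTER_CUBIC)
    cv2.imwrite(f"pics/{f}.png",im); return im
E
python3 - <<'E'
from h import *
for nm,pt,ps,z in [("holder",(358,252),(344.5,241.5),.05),("capfar",(450.3,249.2),(390.8,205),.034),("capnear",(410.3,272.8),(386.8,230.4),.034)]:
    print(nm,tri(pt,ps),plane("top",pt,z),plane("side",ps,z))
print("stud",tri((170,216.5),(196.5,292)))
for a in [(171,234.5),(245.7,230.5)]: print("base",plane("top",a,.012))
print(plane("side",(200,346),.01),plane("side",(255,303),.01))
E
```

```text
holder (array([ 0.4989, -0.0767,  0.0454]), [np.float64(0.41175852481645886), np.float64(0.4117585248163287)]) [ 0.499  -0.0761  0.05  ] [ 0.4955 -0.0731  0.05  ]
capfar (array([ 0.509 , -0.2803,  0.0315]), [np.float64(0.06575563786702117), np.float64(0.06575563786745159)]) [ 0.5088 -0.2797  0.034 ] [ 0.5074 -0.2776  0.034 ]
capnear (array([ 0.456 , -0.1925,  0.0306]), [np.float64(0.10113842244903493), np.float64(0.10113842244919431)]) [ 0.4559 -0.192   0.034 ] [ 0.454  -0.1892  0.034 ]
stud (array([0.5591, 0.3057, 0.1373]), [np.float64(1.8032279830375673), np.float64(1.8032279830370916)])
base [0.5345 0.341  0.012 ]
base [0.5458 0.1737 0.012 ]
[0.5382 0.3371 0.01  ] [0.5398 0.1822 0.01  ]
```

```bash
cat > ov.py <<'E'
from h import *
def outline(n,foot,a,segs):
    "polylines for circles and silhouettes"
    a=a/np.linalg.norm(a); u=np.cross(a,[0,1,0]); u/=np.linalg.norm(u); v=np.cross(a,u)
    t=np.linspace(0,2*np.pi,40)
    return [proj(n,foot+a*h+r*(np.outer(np.cos(t),u)+np.outer(np.sin(t),v))) for h,r in segs]
def draw(f,n,box,k,items,out):
    x,y,w,h=box; im=cv2.imread(f)[y:y+h,x:x+w]; im=cv2.resize(im,None,fx=k,fy=k,interpolation=cv2.INTER_CUBIC)
    for pts,col in items:
        p=((pts-[x,y]+.5)*k-.5)
        cv2.polylines(im,[np.round(p*8).astype(np.int32)],False,col,1,cv2.LINE_AA,3)
    if out: cv2.imwrite(out,im)
    return im
E
cat > a.py <<'E'
from ov import *
import sys
tip=np.array(eval(sys.argv[1])); lean=float(sys.argv[2]); yaw=float(sys.argv[3]); 
a=np.array([-np.sin(lean)*np.cos(yaw),-np.sin(lean)*np.sin(yaw),np.cos(lean)])
foot=tip-.134*a; print("foot",foot,"axis",a)
ims=[]
for n,box in (("top",(150,170,75,75)),("side",(160,270,75,75))):
    it=[(p,(0,255,255)) for p in outline(n,foot,a,[(.134,.008),(.13,.011),(.11,.011),(.11,.015),(.06,.015)])]
    fo=foot+[0,-.094*np.cos(yaw),0]+np.array([.094*np.sin(yaw),0,0])
    it+=[(p,(255,255,0)) for p in outline(n,fo,a,[(.144,.02),(.11,.02)])]
    ims.append(draw(f"pics/{n}0.png",n,box,5.3,it,None))
cv2.imwrite(sys.argv[4],np.hstack(ims))
E
python3 a.py "[.558,.306,.140]" .585 .067 pics/f1.png
```

```text
foot [0.6318 0.311  0.0283] axis [-0.551  -0.037   0.8337]
```

View pics/f1.png

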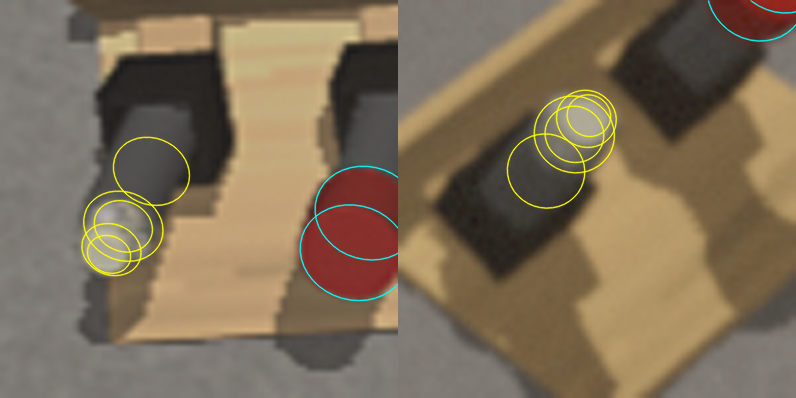

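```bash
cat > go.py <<'E'
import sys
from h import *
# usage: go.py x y z [yaw]: shift in the tool axes (cm) and turn
s=robot.observe(); R=Rn.from_euler('xyz',s["tool_rot"]).as_matrix(); p=s["tool_pos"]
t=np.array([float(v) for v in sys.argv[1:4]])
yaw=s["tool_rot"][2]
print("pos",p,"rot",s["tool_rot"],"t",round(s["time"],2),"F",s["contact_force"],"open",round(s["opening"],4),"q",s["qpos"])
if len(sys.argv)>4:
    y=float(sys.argv[4]); d=(y-yaw+np.pi)%(2*np.pi)-np.pi
    print("turn deg (roll)",-np.degrees(d)); R=Rn.from_euler('xyz',[-np.pi/2,0,y]).as_matrix()
print("shift cm after turn",R.T@(t-p)*100,"dist",np.linalg.norm(t-p)*100)
E
python3 -m crank '{"xyz":[[0,-1,0],[0,-1,0],[0,-1,0]],"roll":[7.27,7.27,7.27]}' -1 20
python3 go.py .5784 .3074 .25 -3.075
```

```text
time: 0.4
tool_pos: [0.2268, -0.4732, 0.2566]
tool_rot: [-1.572, -0.0, -3.081]
contact_force: [0.2, 0.7, 0.1]
opening: 0.0917
pos [ 0.2268 -0.4732  0.2566] rot [-1.5719 -0.0003 -3.0807] t 0.4 F [0.2014 0.6635 0.1368] open 0.0917 q [-1.27    0.3203  1.4718 -0.      1.3507  0.2399]
turn deg (roll) -0.3257111602120376
shift cm after turn [-40.2784   0.6602 -75.5475] dist 85.61661472420921
```

```bash

python3 -m crank '{"xyz":[[-2.0,0,-3.78],[-2.0,0,-3.78],[-2.0,0,-3.78],[-2.0,0,-3.78],[-2.0,0,-3.78],[-2.0,0,-3.78],[-2.0,0,-3.78],[-2.0,0,-3.78],[-2.0,0,-3.78],[-2.0,0,-3.78],[-2.0,0,-3.78],[-2.0,0,-3.78],[-2.0,0,-3.78],[-2.0,0,-3.78],[-2.0,0,-3.78],[-2.0,0,-3.78],[-2.0,0,-3.78],[-2.0,0,-3.78],[-2.0,0,-3.78],[-2.0,0,-3.78]],"roll":[0,0,0,0,0,0,0,0,0,0,0,0,0,0,0,0,0,0,0,0]}' -0.52
python3 -m crank '{"xyz":[[0,0,0],[0,0,0]],"roll":[0,0]}'
python3 go.py .5784 .3074 .16 -3.075
python3 - <<'E'
from h import *
a=snap("top","t1",(110,110,200,150),3.9); b=snap("side","s1",(100,180,200,190),3)
E
```

```text
time: 2.4
tool_pos: [0.5762, 0.309, 0.2561]
tool_rot: [-1.57, -0.001, -3.075]
contact_force: [1.3, 0.6, 0.3]
opening: 0.0701
time: 2.6
tool_pos: [0.5756, 0.3079, 0.2552]
tool_rot: [-1.57, -0.002, -3.074]
contact_force: [-0.5, -0.8, -0.1]
opening: 0.07
pos [0.5756 0.3079 0.2552] rot [-1.5696 -0.0023 -3.0739] t 2.6 F [-0.4549 -0.8117 -0.0574] open 0.07 q [ 0.3741  0.5724  1.0744 -0.0004  1.4973  1.8772]
turn deg (roll) 0.06392564369479817
shift cm after turn [-0.2726  9.5155  0.0676] dist 9.519690736173963
```

View pics/t1.png

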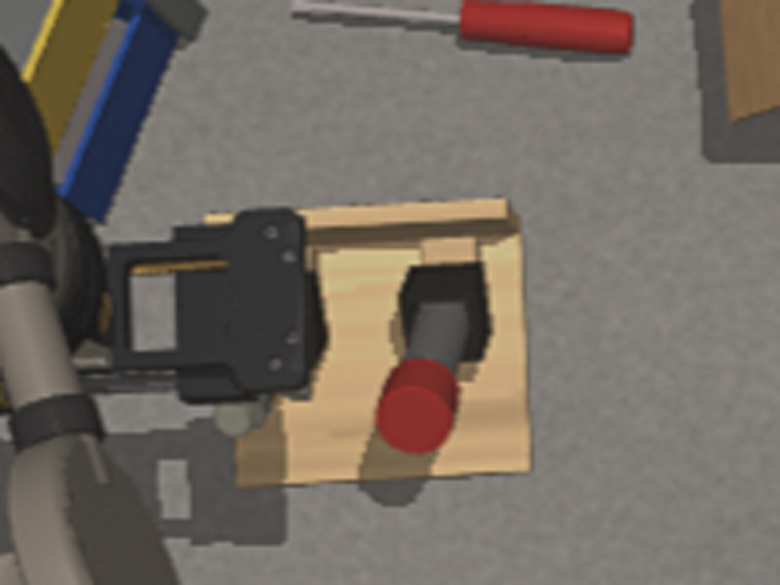

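View pics/s1.png

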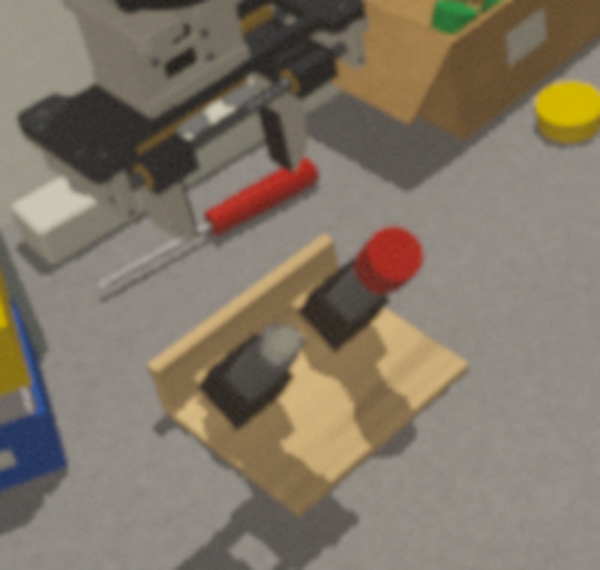

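The top view shows the body running along the jaws, stopping short of the red cap at (415,405). In the side view the fingertips are at about (187,236) and (291,168) in the crop. I'll check those against the kinematics to get the camera bias.

```bash
cat > tips.py <<'E'
from ov import *
import sys
# overlay of the finger ends (inner faces, 19 mm wide) from the kinematics
def tips(n):
    s=robot.observe(); R=Rn.from_euler('xyz',s["tool_rot"]).as_matrix(); p=s["tool_pos"]; o=s["opening"]/2
    it=[]
    for sg in (1,-1):
        q=np.array([[sx,h,sg*z] for sx,h,z in [(-.0095,0,o),(.0095,0,o),(.0095,0,o+.01),(-.0095,0,o+.01),(-.0095,0,o),(-.0095,-.03,o),(.0095,-.03,o),(.0095,0,o)]])
        it.append((proj(n,p+q@R.T),(0,255,255)))
    return it
if __name__=="__main__":
    im=draw("pics/s1_full.png","side",(140,200,80,80),7,tips("side"),"pics/s1o.png")
E
python3 tips.py
```

```text
(no output)
```

View pics/s1o.png

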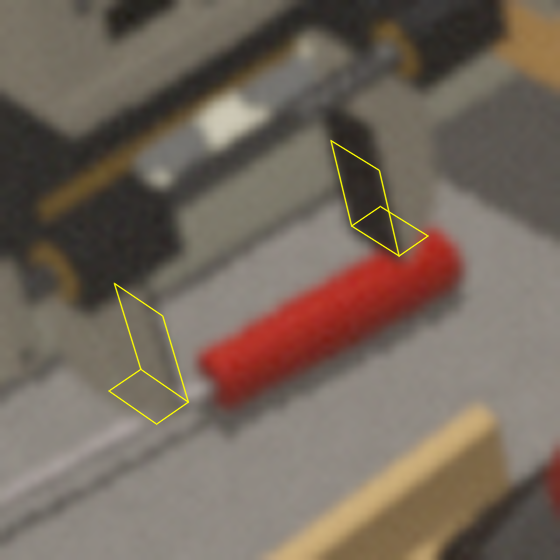

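```bash

python3 -m crank '{"xyz":[[-0.1,2,0.02],[-0.1,2,0.02],[-0.1,2,0.03],[0,2,0],[0,1.5,0],[0,1,0],[0,0,0]],"roll":[0,0,0,0,0,0,0]}'
python3 go.py .5784 .3074 .101 -3.075
python3 - <<'E'
from h import *
a=snap("top","t2",(110,140,130,110),6); b=snap("side","s2",(130,220,130,110),6)
E
```

```text
time: 3.4
tool_pos: [0.5785, 0.3056, 0.1508]
tool_rot: [-1.57, -0.002, -3.077]
contact_force: [0.3, 0.4, 0.2]
opening: 0.07
pos [0.5785 0.3056 0.1508] rot [-1.5699 -0.0021 -3.0766] t 3.4 F [0.2988 0.4345 0.2263] open 0.07 q [ 0.3691  0.6415  1.2378 -0.0002  1.2646  1.875 ]
turn deg (roll) -0.09443812501672535
shift cm after turn [-0.0067  4.9825 -0.1798] dist 4.985699847723217
```

View pics/s2.png

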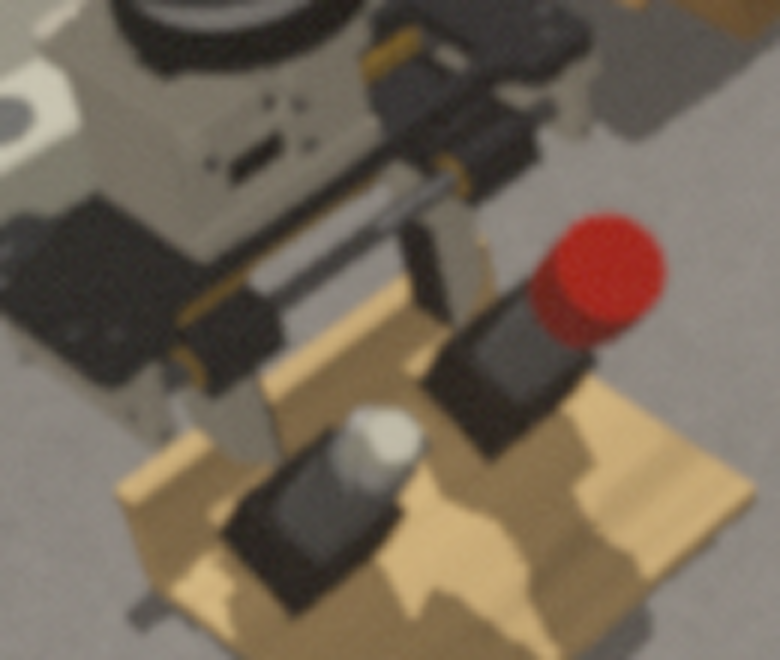

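View pics/t2.png

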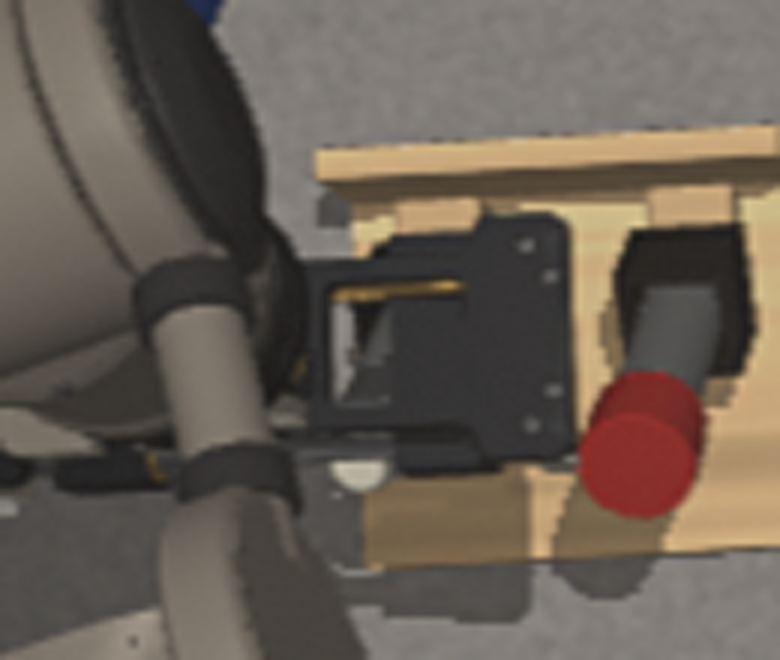

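```bash

python3 -m crank '{"xyz":[[0,1,-0.09],[0,1,-0.09],[0,1,0],[0,0.7,0],[0,0.5,0],[0,0.3,0],[0,0.2,0],[0,0.2,0],[0,0,0]],"roll":[0,0,0,0,0,0,0,0,0]}'
python3 go.py .5784 .3074 .101 -3.075
python3 - <<'E'
from ov import *
from tips import tips
a=snap("top","t3",(110,140,130,110),6); b=snap("side","s3",(130,220,130,110),6)
draw("pics/s3_full.png","side",(130,220,130,110),6,tips("side"),"pics/s3.png")
E
```

```text
time: 4.4
tool_pos: [0.579, 0.3086, 0.1027]
tool_rot: [-1.571, 0.0, -3.075]
contact_force: [-0.3, 0.4, 0.4]
opening: 0.0697
pos [0.579  0.3086 0.1027] rot [-1.5707  0.0001 -3.0754] t 4.4 F [-0.2684  0.3831  0.4175] open 0.0697 q [ 0.3731  0.6882  1.2901 -0.0001  1.1632  1.8777]
turn deg (roll) -0.025061581714149215
shift cm after turn [0.065  0.1661 0.1175] dist 0.2135836333045802
```

View pics/s3.png

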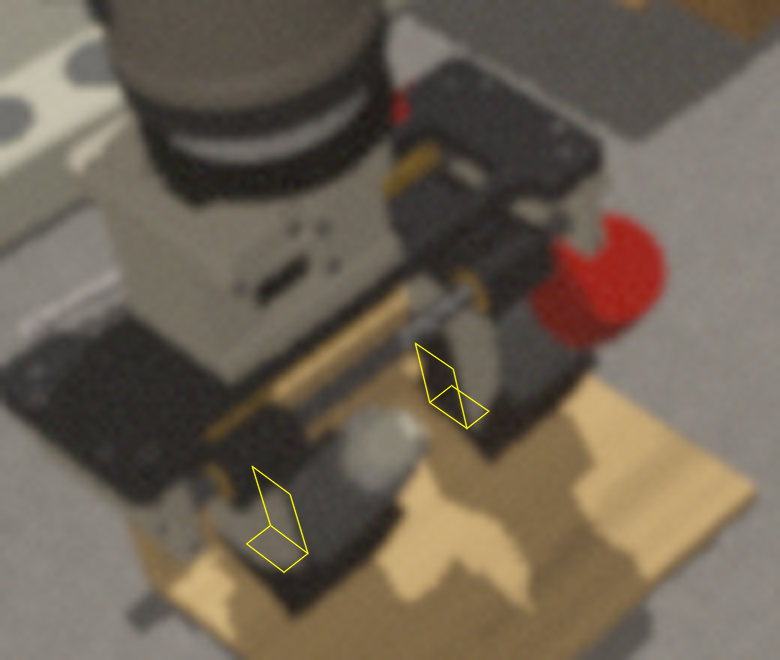

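View pics/t3.png

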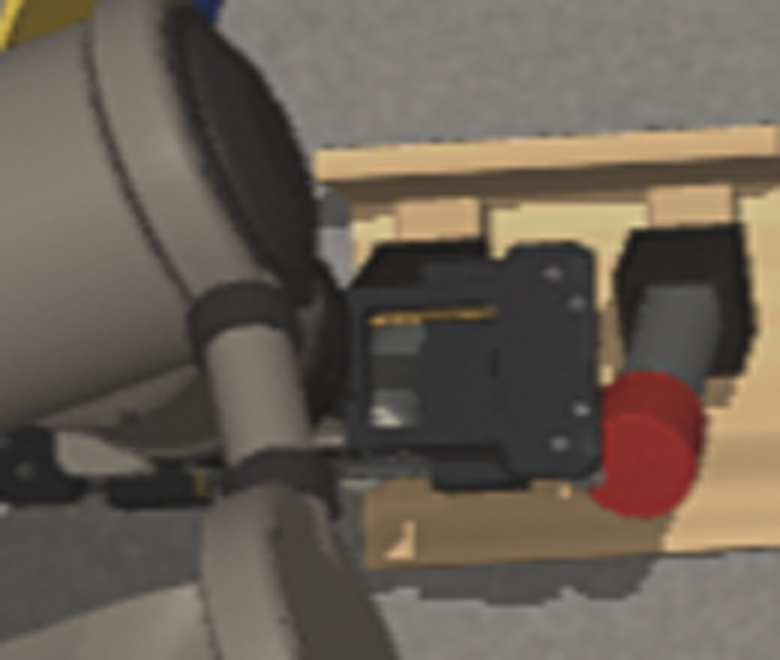

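```bash

python3 -m crank '{"xyz":[[0,0,0],[0,0,0],[0,0,0],[0,0,0],[0,0,0],[0,0,0]],"roll":[0,0,0,0,0,0]}' 1 25
python3 go.py .5784 .3074 .101 -3.075
```

```text
time: 5.1
tool_pos: [0.5789, 0.3087, 0.1027]
tool_rot: [-1.571, 0.0, -3.075]
contact_force: [-0.9, 0.0, -0.9]
opening: 0.0292
pos [0.5789 0.3087 0.1027] rot [-1.5708  0.     -3.0755] t 5.1 F [-0.9119  0.0214 -0.8811] open 0.0292 q [0.3731 0.6882 1.29   0.     1.1633 1.8777]
turn deg (roll) -0.026560622176731816
shift cm after turn [0.0626 0.1691 0.1232] dist 0.21841714019838107
```

```bash

python3 -m crank '{"xyz":[[0.28,-0.42,0],[0.55,-0.83,0],[0.83,-1.25,0],[0.83,-1.25,0],[0.83,-1.25,0],[0.83,-1.25,0],[0.83,-1.25,0],[0,-1,0],[0,-1,0],[0,-1,0],[0,0,0]],"roll":[0,0,0,0,0,0,0,0,0,0,0]}'
python3 go.py .5784 .3074 .101 -3.075
python3 - <<'E'
from ov import *
a=snap("top","t4",(110,140,150,130),5); b=snap("side","s4",(110,170,160,150),5)
E
```

```text
time: 6.2
tool_pos: [0.5303, 0.3056, 0.2093]
tool_rot: [-1.572, 0.003, -3.076]
contact_force: [0.2, 1.1, -1.1]
opening: 0.0295
pos [0.5303 0.3056 0.2093] rot [-1.5716  0.0028 -3.0756] t 6.2 F [ 0.1608  1.1102 -1.149 ] open 0.0295 q [ 0.3977  0.5141  1.2991 -0.0001  1.3254  1.9026]
turn deg (roll) -0.035709739139562414
shift cm after turn [-4.8158 10.8315  0.1395] dist 11.854652216394431
```

View pics/s4.png

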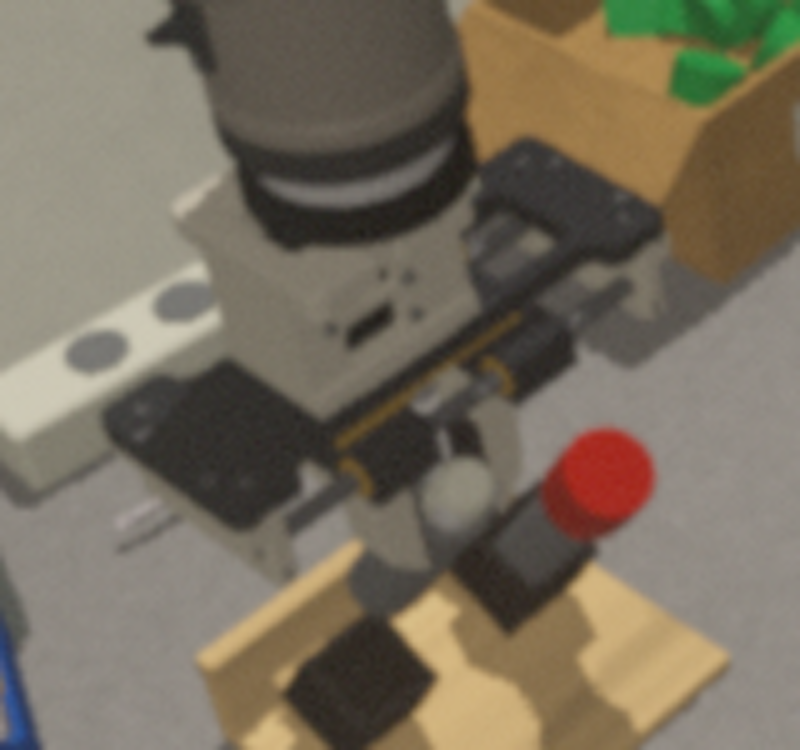

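View pics/t4.png

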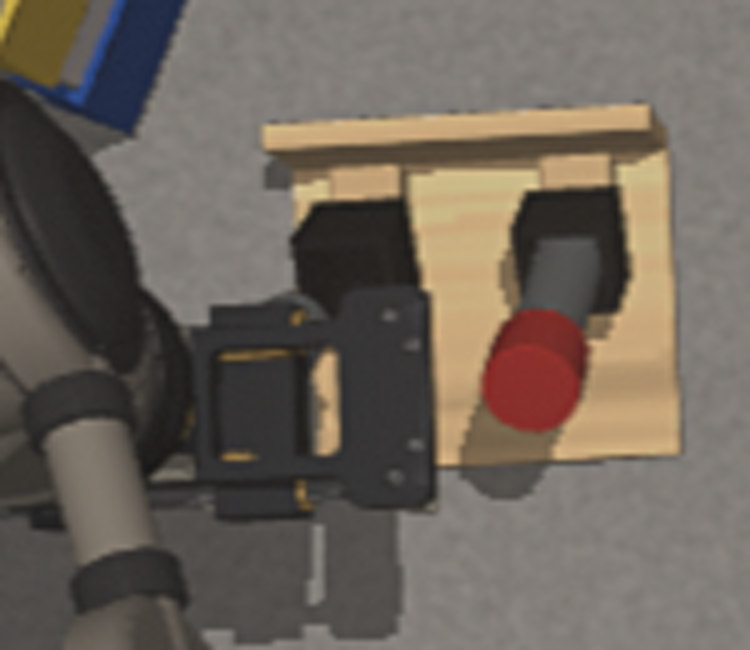

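Post is clear of the rack cup and still leaning in the grip. The crank can't tilt the tool, so I'll turn the post upright by pushing its foot against the outside of the fixed holder. First, move to the robot side of the holder.

```bash
python3 - <<'E'
from h import *
print(plane("top",(358,252),.05),plane("side",(345.4,242.2),.05))
E
python3 -m crank '{"xyz":[[2.5,0,0],[3.5,0,0],[3.5,0,1.5],[2.5,0,3],[1.0,0,3.3],[0.8,0,3.5],[0.8,0,3.5],[0.5,0.5,3.5],[0.5,0.5,3.5],[0,0.5,3.5],[0,0.5,3.5],[0,0.5,3.5],[0,0.5,3.0],[0,0,2.0],[0,0,0],[0,0,0]],"roll":[0,0,0,0,0,0,0,0,0,0,0,0,0,0,0,0]}'
python3 go.py .400 -.082 .18 -3.075
python3 - <<'E'
from ov import *
a=snap("top","t5",(290,190,130,130),5); b=snap("side","s5",(280,160,160,150),5)
E
```

```text
[ 0.499  -0.0761  0.05  ] [ 0.4923 -0.0727  0.05  ]
time: 7.9
tool_pos: [0.3979, -0.077, 0.1773]
tool_rot: [-1.572, -0.001, -3.077]
contact_force: [0.3, 1.3, -1.5]
opening: 0.0292
pos [ 0.3979 -0.077   0.1773] rot [-1.5716 -0.001  -3.0769] t 7.9 F [ 0.2622  1.2603 -1.5074] open 0.0292 q [-0.3811  0.1781  1.9021  0.0003  1.0626  1.1248]
turn deg (roll) -0.10909124537530208
shift cm after turn [-0.1766 -0.272   0.508 ] dist 0.6026811354946539
```

View pics/s5.png

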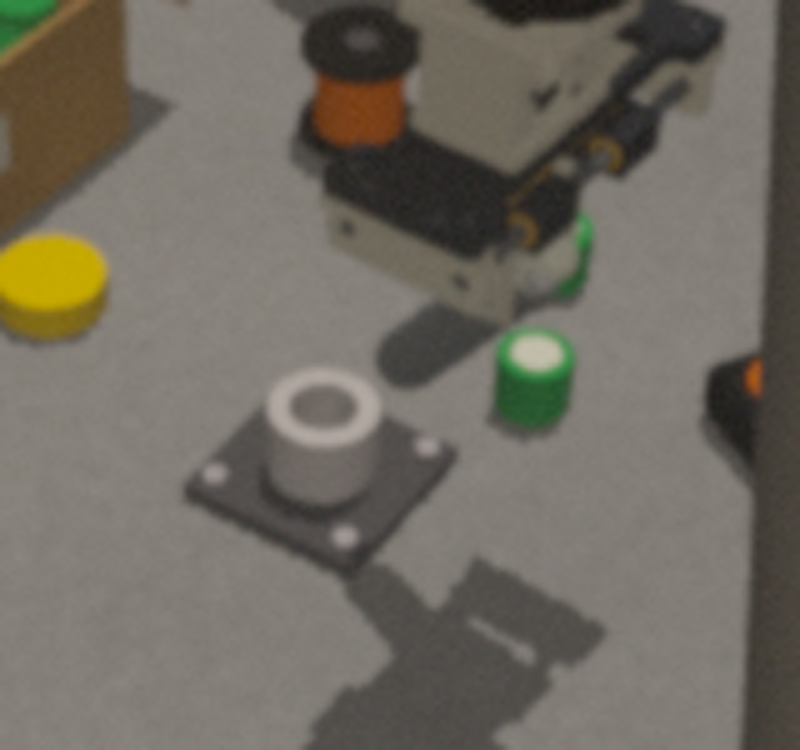

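View pics/t5.png

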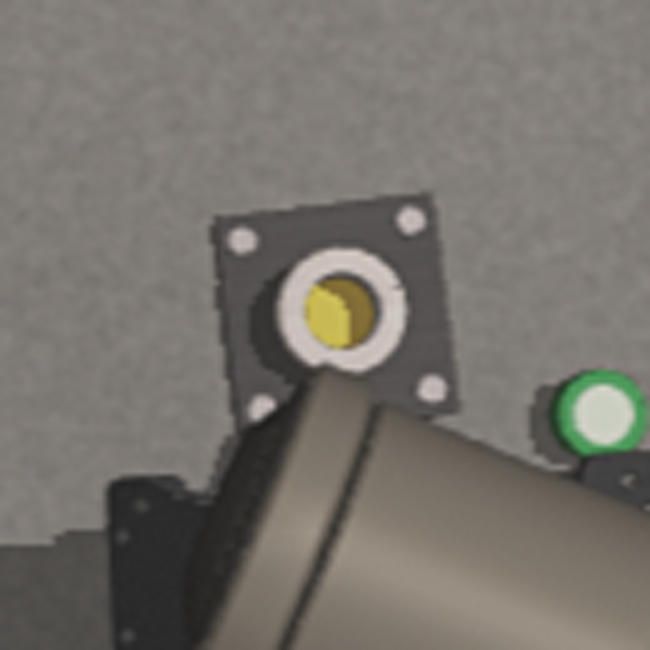

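```bash

python3 -m crank '{"xyz":[[-0.1,1,0.25],[-0.1,2,0.25],[0,2,0],[0,1.5,0],[0,0.7,0],[0,0,0]],"roll":[0,0,0,0,0,0]}'
python3 go.py .4002 -.0821 .1045 -3.075
python3 - <<'E'
from ov import *
b=snap("side","s6",(280,160,160,150),5)
E
```

```text
time: 8.6
tool_pos: [0.4, -0.0814, 0.1048]
tool_rot: [-1.572, -0.002, -3.075]
contact_force: [-0.1, -0.6, -1.5]
opening: 0.0296
pos [ 0.4    -0.0814  0.1048] rot [-1.5717 -0.002  -3.0746] t 8.6 F [-0.0517 -0.6049 -1.5009] open 0.0296 q [-0.389   0.2932  1.9952 -0.0001  0.8554  1.1149]
turn deg (roll) 0.0235172580330703
shift cm after turn [-0.0156  0.0273  0.0712] dist 0.07784381754264479
```

View pics/s6.png

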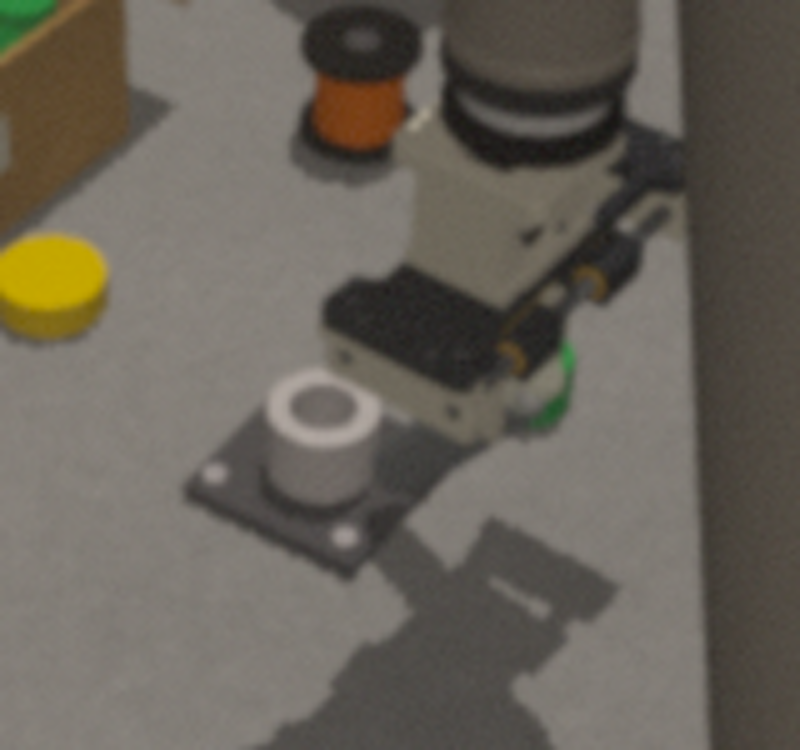

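```bash

python3 -m crank '{"xyz":[[-0.5,-0.12,0],[-0.5,-0.12,0],[-0.5,-0.12,0],[-0.5,-0.12,0]],"roll":[0,0,0,0]}' - 15
python3 -m crank '{"xyz":[[-0.5,-0.12,0],[-0.5,-0.12,0],[-0.5,-0.12,0],[-0.5,-0.12,0]],"roll":[0,0,0,0]}'
python3 - <<'E'
from ov import *
b=snap("side","s7",(280,160,160,150),5)
E
```

```text
time: 9.05
tool_pos: [0.4209, -0.0807, 0.1109]
tool_rot: [-1.57, 0.0, -3.075]
contact_force: [-2.7, -1.2, 0.6]
opening: 0.0292
time: 9.45
tool_pos: [0.4411, -0.0794, 0.1154]
tool_rot: [-1.571, 0.0, -3.075]
contact_force: [-1.7, -0.5, 0.3]
opening: 0.0294
```

View pics/s7.png

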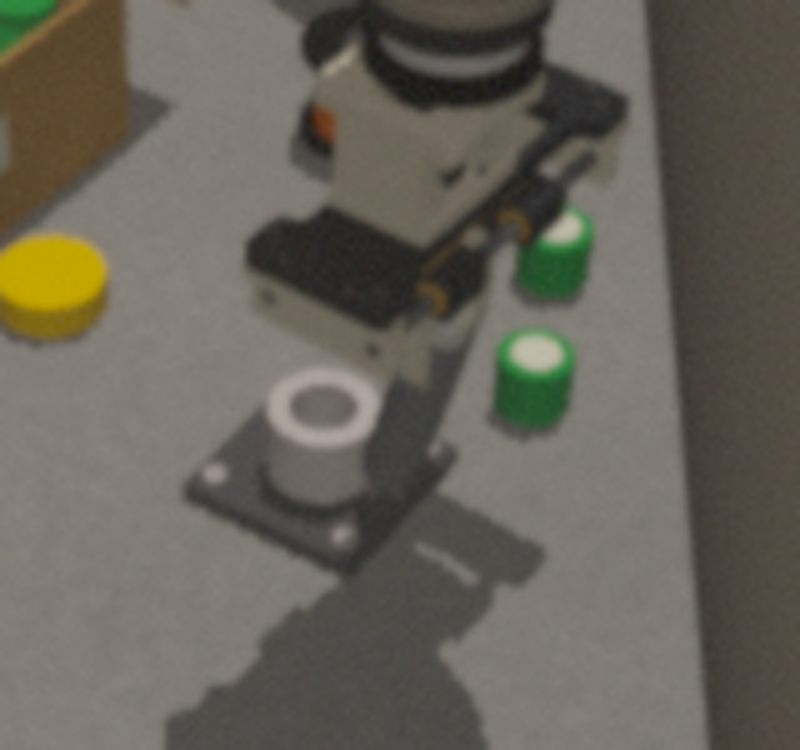

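The post has turned most of the way: its shaft is beside the holder with the foot at about (393,490). I'll finish the turn.

```bash

python3 -m crank '{"xyz":[[-0.4,-0.1,0],[-0.4,-0.05,0],[-0.3,0,0],[-0.3,0,0],[0,0,0]],"roll":[0,0,0,0,0]}'
python3 - <<'E'
from ov import *
b=snap("side","s8",(300,190,110,100),7)
E
```

```text
time: 10.0
tool_pos: [0.4548, -0.0785, 0.1167]
tool_rot: [-1.571, 0.0, -3.075]
contact_force: [-1.0, 0.1, -1.3]
opening: 0.0294
```

View pics/s8.png

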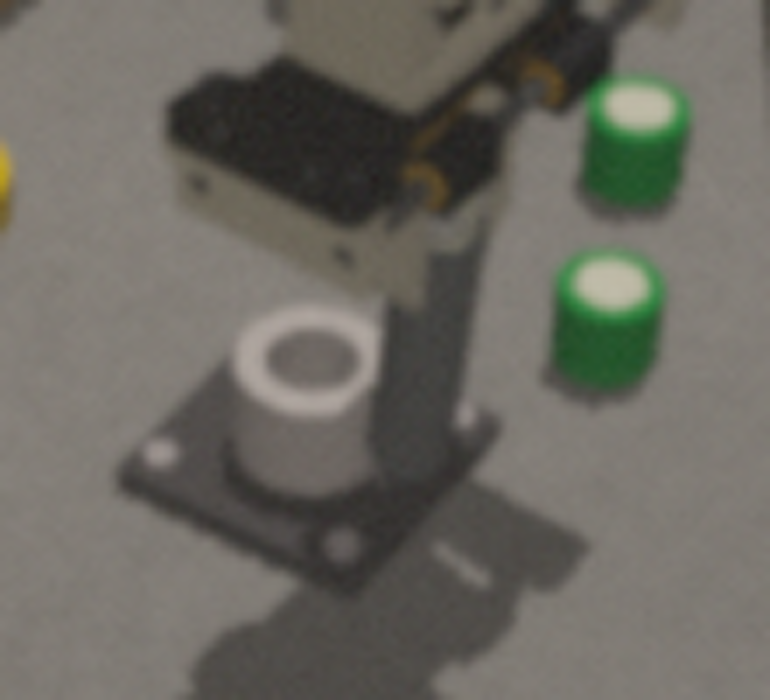

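```bash
cat > post.py <<'E'
from ov import *
import sys
# post.py pic out lean g box: overlay post held at point g above foot, at TCP + up .0065
def model(n,lean,az,P,g=.097):
    a=np.array([np.sin(lean)*np.cos(az),np.sin(lean)*np.sin(az),np.cos(lean)])
    f=P-a*g
    its=[(p,(0,255,255)) for p in outline(n,f,a,[(0,.0115),(.007,.015),(.05,.015),(.08,.015),(.11,.015),(.134,.008)])]
    return its,f,a
if __name__=="__main__":
    s=robot.observe(); P=s["tool_pos"]+[0,0,.0065]
    az=np.arctan2(-.067,-.998)
    ims=[]
    for l in [float(v) for v in sys.argv[3].split(",")]:
        it,f,a=model("side",l,az,P); print(l,f)
        ims.append(draw(sys.argv[1],"side",tuple(eval(sys.argv[4])),float(sys.argv[5]),it,None))
    cv2.imwrite(sys.argv[2],np.hstack(ims))
E
python3 post.py pics/s8_full.png pics/s8o.png 0,0.1 "(325,200,65,70)" 6
```

```text
0.0 [ 0.4546 -0.0785  0.0262]
0.1 [ 0.4643 -0.0778  0.0267]
```

View pics/s8o.png

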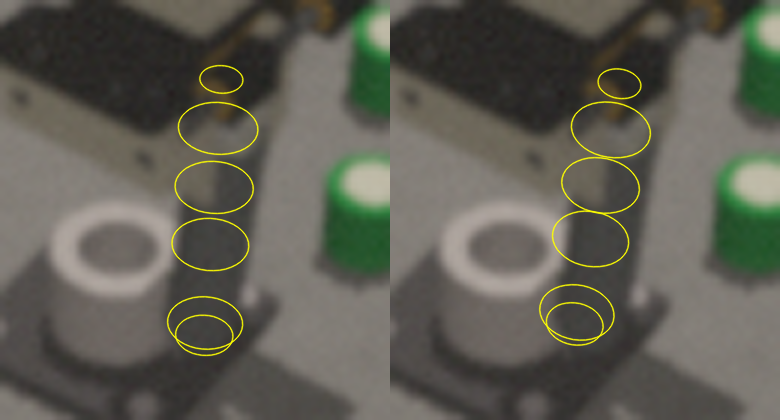

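```bash

python3 -m crank '{"xyz":[[-0.2,0,0],[-0.2,0,0],[0,0,0]],"roll":[0,0,0]}'
python3 - <<'E'
from ov import *
b=snap("side","s9")
E
python3 post.py pics/s9_full.png pics/s9o.png 0,0.05 "(325,200,65,70)" 6
```

```text
time: 10.35
tool_pos: [0.4587, -0.0782, 0.1168]
tool_rot: [-1.571, 0.0, -3.075]
contact_force: [-1.2, 0.3, 0.3]
opening: 0.03
0.0 [ 0.4585 -0.0782  0.0263]
0.05 [ 0.4634 -0.0779  0.0264]
```

View pics/s9o.png

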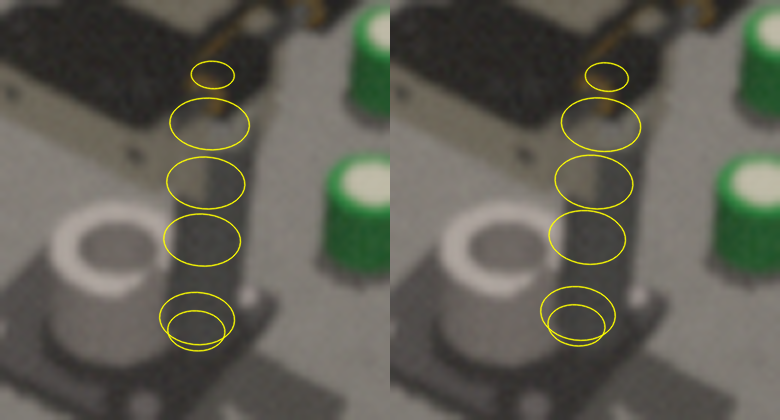

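```bash

python3 -m crank '{"xyz":[[0.05,-0.3,0],[0,-0.7,0],[0,-1,0],[0,-1,0],[0,-1,0],[-0.6,0,0],[-1.2,0,0],[-1.2,0,0],[-0.9,0,0],[-0.45,0,0],[0,0,0],[0,0,0]],"roll":[0,0,0,0,0,0,0,0,0,0,0,0]}' - 20
python3 go.py .501 -.0755 .15 -3.075
python3 - <<'E'
from ov import *
snap("side","s10");snap("top","t10",(290,190,130,130),5)
E
python3 post.py pics/s10_full.png pics/s10o.png 0,0.05 "(310,190,65,70)" 6
```

```text
time: 11.6
tool_pos: [0.501, -0.0753, 0.1566]
tool_rot: [-1.571, -0.001, -3.075]
contact_force: [-0.4, 0.3, -1.8]
opening: 0.0291
pos [ 0.501  -0.0753  0.1566] rot [-1.571  -0.0008 -3.0754] t 11.6 F [-0.3639  0.343  -1.8365] open 0.0291 q [-0.3004  0.3789  1.6783 -0.0002  1.0852  1.2042]
turn deg (roll) -0.021323734658986557
shift cm after turn [-0.001   0.657   0.0228] dist 0.657384869005755
0.0 [ 0.5009 -0.0754  0.0662]
0.05 [ 0.5058 -0.075   0.0664]
```

View pics/s10o.png

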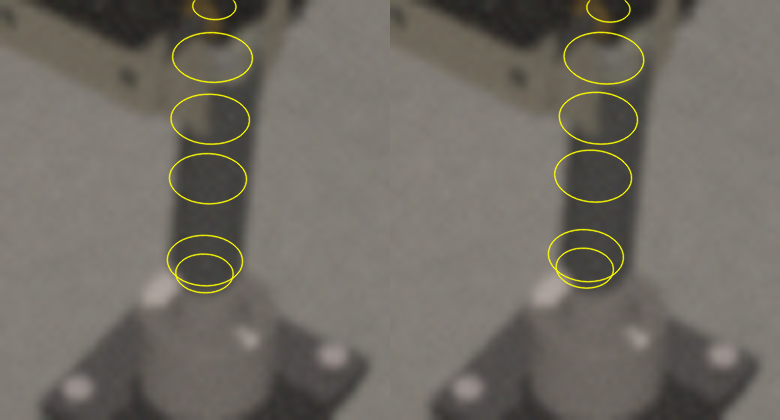

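View pics/t10.png

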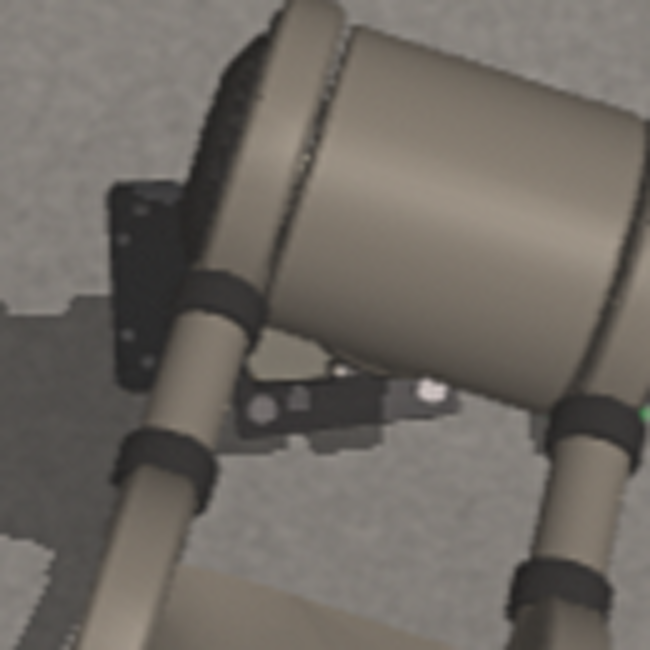

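Side view: the post stands almost vertical above the holder, its axis at column ~209 against ~205 for the cup in the crop. That is within about 1 mm, so I'll lower it.

```bash

python3 -m crank '{"xyz":[[0,0.5,0],[0,0.5,0],[0,0.5,0],[0,0.5,0],[0,0.5,0],[0,0,0]],"roll":[0,0,0,0,0,0]}'
python3 -m crank '{"xyz":[[0,0.5,0],[0,0.5,0],[0,0.5,0],[0,0.3,0],[0,0,0]],"roll":[0,0,0,0,0]}'
python3 - <<'E'
from ov import *
snap("side","s11",(290,170,110,110),6)
E
```

```text
time: 12.3
tool_pos: [0.5009, -0.0753, 0.131]
tool_rot: [-1.571, -0.001, -3.075]
contact_force: [-0.5, 0.1, -1.8]
opening: 0.0294
time: 12.8
tool_pos: [0.5011, -0.0753, 0.1132]
tool_rot: [-1.571, -0.001, -3.075]
contact_force: [0.1, 0.1, -1.4]
opening: 0.0294
```

View pics/s11.png

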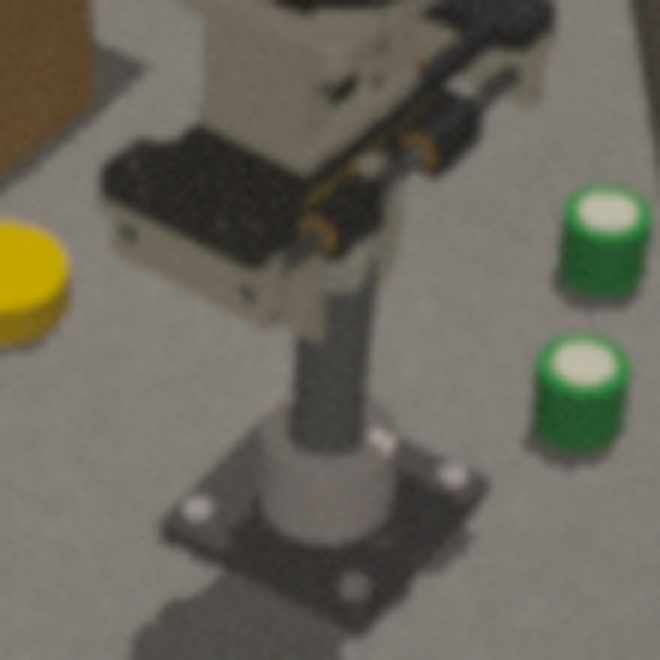

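Going in with no resistance; the near mouth wall is visible in front of the shaft at (325,450). I'll keep lowering until the foot bottoms.

```bash

python3 -m crank '{"xyz":[[0,0.3,0],[0,0.3,0],[0,0.2,0],[0,0,0]],"roll":[0,0,0,0]}'
python3 -m crank '{"xyz":[[0,0.2,0],[0,0.1,0],[0,0,0]],"roll":[0,0,0]}'
```

```text
time: 13.25
tool_pos: [0.5012, -0.0753, 0.1055]
tool_rot: [-1.571, -0.0, -3.075]
contact_force: [0.0, -0.2, -2.6]
opening: 0.0295
time: 13.55
tool_pos: [0.5013, -0.0754, 0.1027]
tool_rot: [-1.571, -0.0, -3.076]
contact_force: [-0.7, -0.1, -2.6]
opening: 0.0295
```

```bash

python3 -m crank '{"xyz":[[0,0.1,0],[0,0.1,0],[0,0.1,0],[0,0,0]],"roll":[0,0,0,0]}'
python3 -m crank '{"xyz":[[0,0.1,0],[0,0.1,0],[0,0.1,0],[0,0,0]],"roll":[0,0,0,0]}'
```

```text
time: 13.95
tool_pos: [0.5026, -0.0756, 0.1015]
tool_rot: [-1.57, 0.003, -3.076]
contact_force: [-0.8, 0.9, 10.8]
opening: 0.0295
time: 14.35
tool_pos: [0.5045, -0.0761, 0.1008]
tool_rot: [-1.568, 0.009, -3.075]
contact_force: [-1.8, 1.0, 25.2]
opening: 0.0292
```

The foot bottomed on the seat at TCP z of about 0.1025, as the geometry predicted. Relieve the push, release, and rise.

```bash

python3 -m crank '{"xyz":[[0,-0.3,0],[0,-0.2,0],[0,0,0]],"roll":[0,0,0]}'
python3 -m crank '{"xyz":[[0,0,0],[0,0,0],[0,0,0],[0,0,0],[0,0,0]],"roll":[0,0,0,0,0]}' -0.3
python3 -m crank '{"xyz":[[0,-0.5,0],[0,-1,0],[0,-2,0],[0,-3,0],[0,-3,0],[0,-2,0],[0,0,0]],"roll":[0,0,0,0,0,0,0]}'
python3 - <<'E'
from ov import *
snap("side","s12",(290,170,110,110),6); snap("top","t12",(310,200,90,90),6)
E
```

```text
time: 14.65
tool_pos: [0.5016, -0.0754, 0.1018]
tool_rot: [-1.571, 0.001, -3.075]
contact_force: [1.7, -0.8, -0.9]
opening: 0.0295
time: 15.15
tool_pos: [0.5013, -0.0753, 0.1017]
tool_rot: [-1.571, -0.0, -3.075]
contact_force: [0.2, 0.4, 0.4]
opening: 0.0591
time: 15.85
tool_pos: [0.503, -0.0758, 0.2206]
tool_rot: [-1.568, 0.007, -3.075]
contact_force: [-0.3, -0.0, -0.8]
opening: 0.0595
```

View pics/s12.png

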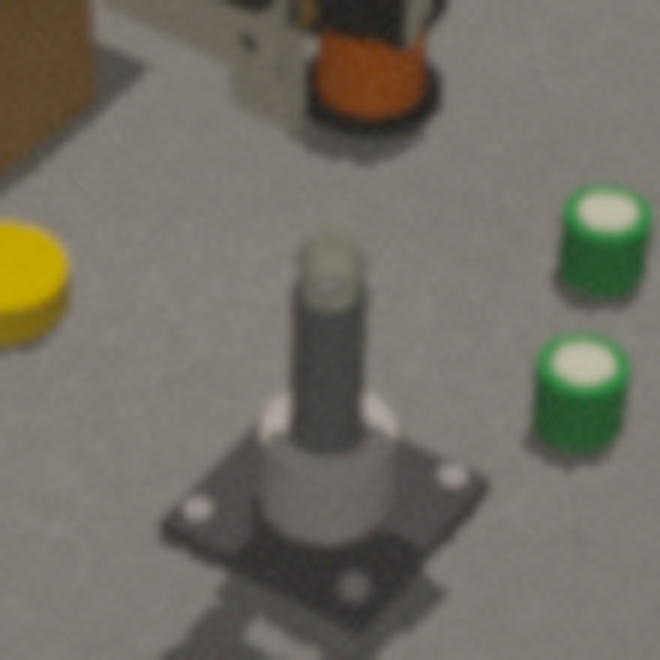

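The side view shows the bare post upright and deep in the holder, with its stud at (330,265) in the crop. Now the green cap that's farther from the base.

```bash
python3 go.py .511 -.279 .10 -3.075
```

```text
pos [ 0.5013 -0.0753  0.2171] rot [-1.5704  0.0008 -3.0754] t 15.95 F [-0.9224 -0.2997 -0.1423] open 0.0599 q [-0.3004  0.3166  1.5892 -0.0001  1.2349  1.2042]
turn deg (roll) -0.02350470722545367
shift cm after turn [ 0.3839 11.7143 20.3857] dist 23.514872347588042
```

View pics/t12.png

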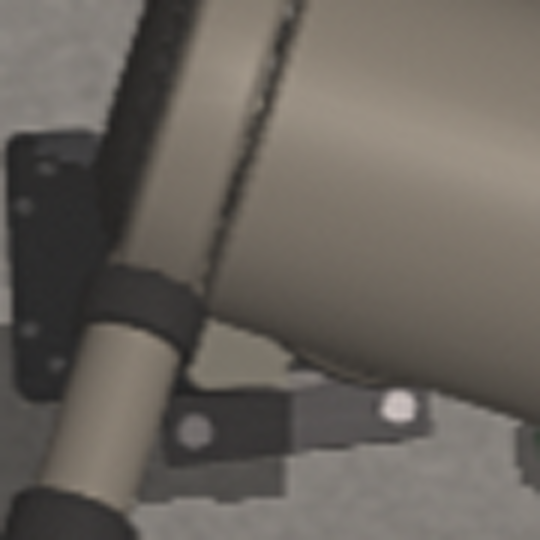

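```bash

python3 -m crank '{"xyz":[[0,0,2],[0,0,3.5],[0,0,4],[0.1,0,4],[0.1,1,3.5],[0.1,2.5,2.2],[0.1,3,1.2],[0,3,0],[0,2.2,0],[0,0,0],[0,0,0]],"roll":[0,0,0,0,0,0,0,0,0,0,0]}'
python3 go.py .511 -.279 .006 -3.075
python3 - <<'E'
from ov import *
snap("side","s13",(340,150,110,110),6); snap("top","t13",(320,190,200,120),4)
E
```

```text
time: 17.05
tool_pos: [0.5105, -0.2789, 0.0993]
tool_rot: [-1.572, -0.001, -3.075]
contact_force: [-0.3, -0.4, 1.3]
opening: 0.0594
pos [ 0.5105 -0.2789  0.0993] rot [-1.5719 -0.0014 -3.0755] t 17.05 F [-0.2687 -0.415   1.2698] open 0.0594 q [-0.6318  0.5697  1.5302 -0.      1.0435  0.8729]
turn deg (roll) -0.026330436043223212
shift cm after turn [-0.0485  9.3313  0.0102] dist 9.331422172816566
```

View pics/s13.png

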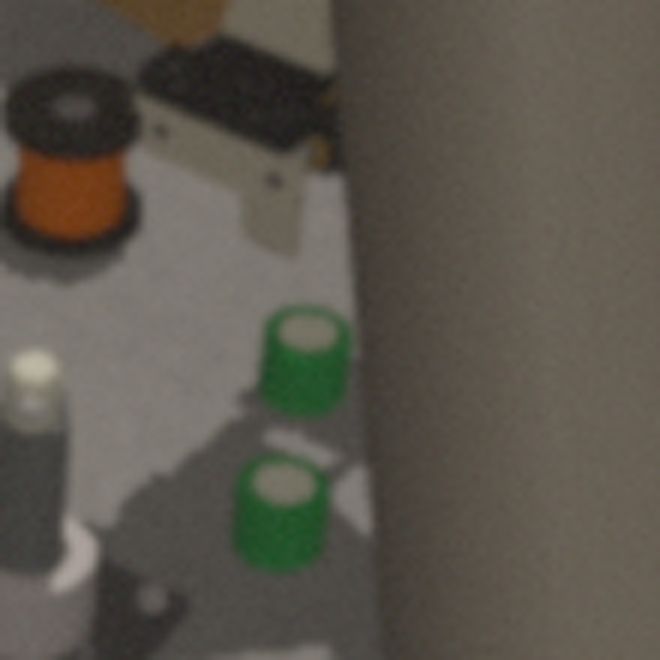

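View pics/t13.png

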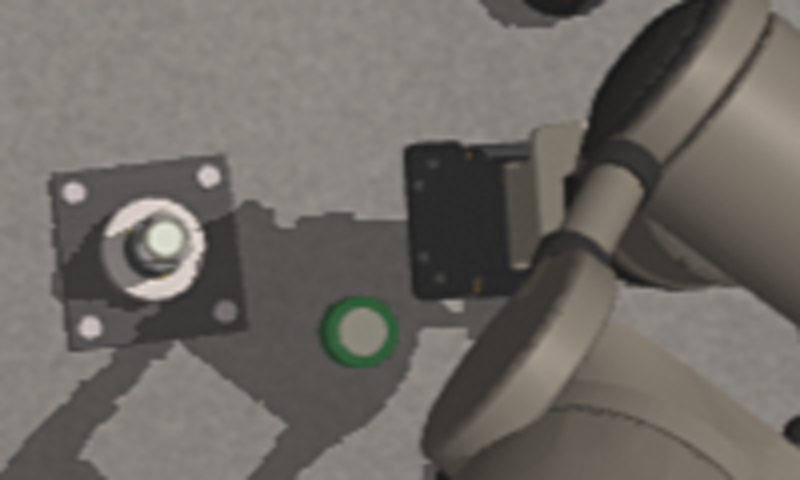

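```bash
python3 - <<'E'
from ov import *
from tips import tips
print("stud top",plane("top",(360.9,249.4),.146),"mouth",plane("top",(358,252),.05), proj("top",[[.499,-.0761,.146]]))
draw("pics/s13_full.png","side",(340,150,110,110),6,tips("side"),"pics/s13o.png")
E
```

```text
stud top [ 0.4991 -0.0752  0.146 ] mouth [ 0.499  -0.0761  0.05  ] [[361.3494 249.4641]]
```

View pics/s13o.png

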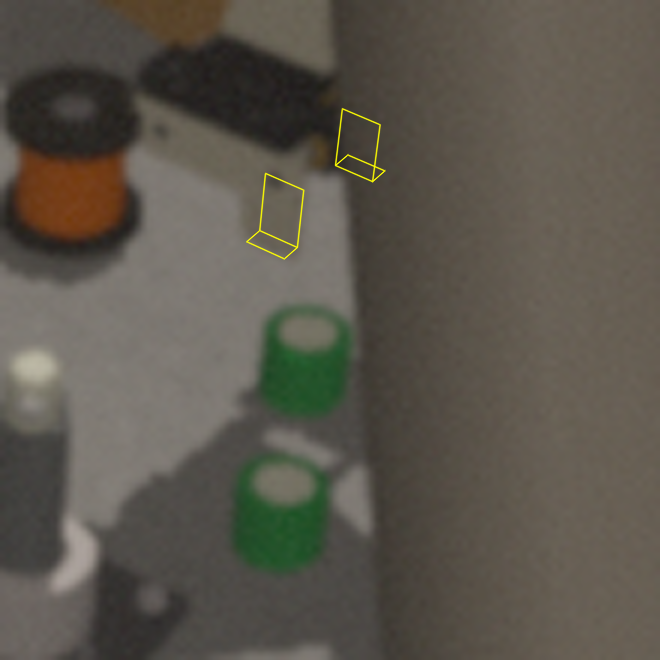

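```bash

python3 -m crank '{"xyz":[[0,2,0],[0,2.5,0],[0,2.2,0],[0,1.2,0],[0,0.8,0],[0,0.4,0],[0,0.2,0],[0,0,0]],"roll":[0,0,0,0,0,0,0,0]}'
python3 -m crank '{"xyz":[[0,0,0],[0,0,0],[0,0,0],[0,0,0],[0,0,0]],"roll":[0,0,0,0,0]}' 1 5
python3 go.py .511 -.279 .006 -3.075
```

```text
time: 17.95
tool_pos: [0.5112, -0.2794, 0.0074]
tool_rot: [-1.57, 0.001, -3.075]
contact_force: [0.3, -0.4, -0.4]
opening: 0.0599
time: 18.45
tool_pos: [0.511, -0.2793, 0.0072]
tool_rot: [-1.57, 0.001, -3.075]
contact_force: [-0.3, 0.0, 3.0]
opening: 0.0406
pos [ 0.511  -0.2793  0.0072] rot [-1.5703  0.0005 -3.0755] t 18.45 F [-0.3435  0.0018  3.0403] open 0.0406 q [-0.6318  0.6944  1.6017 -0.0001  0.8448  0.873 ]
turn deg (roll) -0.026675145214972606
shift cm after turn [ 0.0026  0.118  -0.0348] dist 0.12305844404809949
```

```bash

python3 -m crank '{"xyz":[[0,0,0],[0,0,0],[0,0,0],[0,0,0],[0,0,0],[0,0,0],[0,0,0],[0,0,0],[0,0,0],[0,0,0],[0,0,0],[0,0,0],[0,0,0],[0,0,0],[0,0,0]],"roll":[0,0,-4,-8,-8.5,-8.5,-8.5,-8.5,-8.5,-8.5,-8.5,-8.5,-7.5,-2.5,0]}' -0.25
python3 -m crank '{"xyz":[[0,0,0],[0,0,0],[0,0,0],[0,0,0],[0,0,0],[0,0,0]],"roll":[0,0,0,0,0,0]}' 1 45
python3 go.py .5012 -.0753 .20 -1.5
```

```text
time: 19.95
tool_pos: [0.5108, -0.2791, 0.0066]
tool_rot: [-1.571, 0.0, -1.504]
contact_force: [-0.4, 0.1, 0.2]
opening: 0.0575
time: 20.55
tool_pos: [0.5108, -0.2792, 0.0068]
tool_rot: [-1.571, -0.0, -1.505]
contact_force: [-0.6, -0.5, -0.8]
opening: 0.0389
pos [ 0.5108 -0.2792  0.0068] rot [-1.5708 -0.0001 -1.5048] t 20.55 F [-0.6391 -0.4586 -0.7701] open 0.0389 q [-0.6317  0.6949  1.602  -0.0001  0.8446 -0.6977]
turn deg (roll) -0.27328050290907835
shift cm after turn [-20.4054 -19.3197   0.4799] dist 28.10447457224133
```

```bash

python3 -m crank '{"xyz":[[0,-0.5,0],[0,-2,0],[0,-3.5,0],[0,-4,0],[0,-4,0],[0,-3,0],[0,-2,0],[0,-0.4,0],[0,0,0]],"roll":[0,0,0,0,0,0,0,0,0]}'
python3 go.py .5011 -.075 .20 -1.505
```

```text
time: 21.45
tool_pos: [0.5109, -0.2792, 0.2011]
tool_rot: [-1.57, -0.001, -1.505]
contact_force: [-0.4, 0.4, -1.3]
opening: 0.0385
pos [ 0.5109 -0.2792  0.2011] rot [-1.5701 -0.0007 -1.5047] t 21.45 F [-0.3635  0.4069 -1.3287] open 0.0385 q [-0.6317  0.4663  1.4023 -0.0001  1.272  -0.6978]
turn deg (roll) 0.018561087812833256
shift cm after turn [-20.4396   0.1129   0.3678] dist 20.443205630623392
```

```bash

python3 -m crank '{"xyz":[[-1.5,0,0.37],[-3,0,0],[-3.5,0,0],[-3.5,0,0],[-3.5,0,0],[-2.7,0,0],[-1.7,0,0],[-1,0,0],[0,0,0],[0,0,0]],"roll":[0,0,0,0,0,0,0,0,0,0]}'
python3 go.py .5011 -.075 .155 -1.505
python3 - <<'E'
from ov import *
snap("side","s14",(290,130,110,130),5); snap("top","t14",(310,190,110,100),5)
E
```

```text
time: 22.45
tool_pos: [0.5009, -0.0755, 0.2003]
tool_rot: [-1.572, -0.0, -1.504]
contact_force: [0.2, -0.2, 0.5]
opening: 0.0386
pos [ 0.5009 -0.0755  0.2003] rot [-1.5716 -0.0001 -1.5043] t 22.45 F [ 0.1873 -0.2489  0.4793] open 0.0386 q [-0.3007  0.3326  1.6153 -0.0004  1.1945 -0.367 ]
turn deg (roll) 0.03849427216853387
shift cm after turn [-0.0453  4.5272  0.0188] dist 4.527467854676198
```

View pics/s14.png

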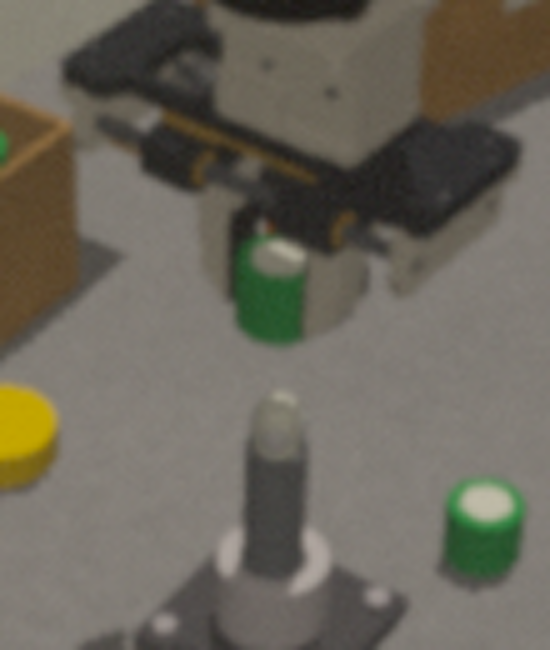

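View pics/t14.png

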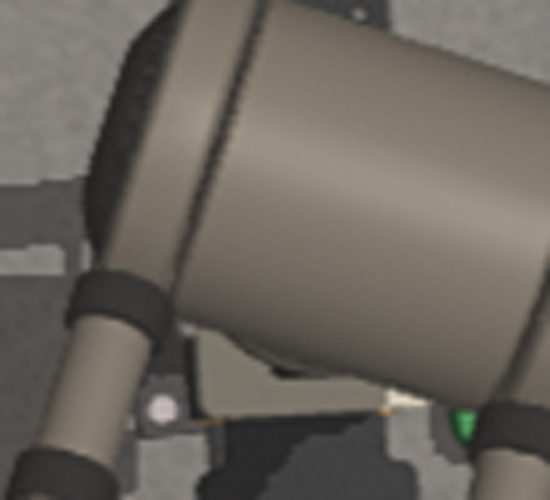

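The cap is above the stud (disc at (279,257), post at column 277 in the side crop). Lower it and watch the force.

```bash

python3 -m crank '{"xyz":[[-0.04,1,0],[0,1.5,0],[0,1.2,0],[0,0.5,0],[0,0,0]],"roll":[0,0,0,0,0]}'
python3 -m crank '{"xyz":[[0,0.3,0],[0,0.3,0],[0,0.3,0],[0,0,0]],"roll":[0,0,0,0]}'
```

```text
time: 23.05
tool_pos: [0.5006, -0.0751, 0.1578]
tool_rot: [-1.573, 0.001, -1.505]
contact_force: [0.3, 0.5, 0.9]
opening: 0.0385
time: 23.45
tool_pos: [0.5009, -0.0749, 0.1496]
tool_rot: [-1.571, 0.0, -1.505]
contact_force: [0.6, 0.2, -0.2]
opening: 0.0388
```

```bash
python3 go.py .5011 -.075 .145 -1.505
```

```text
pos [ 0.5009 -0.0749  0.1496] rot [-1.5711  0.     -1.5046] t 23.45 F [ 0.598   0.1916 -0.224 ] open 0.0388 q [-0.2998  0.3866  1.6884 -0.0001  1.0669 -0.366 ]
turn deg (roll) 0.024365629227790057
shift cm after turn [0.0098 0.4569 0.0204] dist 0.45741385838683357
```

```bash

python3 -m crank '{"xyz":[[0,0.2,0],[0,0.2,0],[0,0,0]],"roll":[0,0,0]}' - 55
python3 -m crank '{"xyz":[[0,0.2,0],[0,0.2,0],[0,0,0]],"roll":[0,0,0]}'
```

```text
time: 23.75
tool_pos: [0.5009, -0.075, 0.1456]
tool_rot: [-1.571, 0.0, -1.505]
contact_force: [-0.6, -0.3, -0.3]
opening: 0.0389
time: 24.05
tool_pos: [0.5018, -0.0753, 0.1428]
tool_rot: [-1.568, -0.001, -1.505]
contact_force: [0.3, -0.2, 4.1]
opening: 0.0386
```

```bash

python3 -m crank '{"xyz":[[0,0.2,0],[0,0.2,0],[0,0,0]],"roll":[0,0,0]}'
python3 -m crank '{"xyz":[[0,0.2,0],[0,0.2,0],[0,0,0]],"roll":[0,0,0]}'
```

```text
time: 24.35
tool_pos: [0.5015, -0.0751, 0.1383]
tool_rot: [-1.569, -0.001, -1.505]
contact_force: [0.6, -0.4, 3.1]
opening: 0.0385
time: 24.65
tool_pos: [0.5007, -0.0749, 0.1334]
tool_rot: [-1.572, 0.0, -1.505]
contact_force: [-0.1, 0.3, -1.1]
opening: 0.0386
```

The lip has passed the balls: the force rose and then dropped away. Continue to the shoulder and press.

```bash

python3 -m crank '{"xyz":[[0,0.2,0],[0,0.2,0],[0,0.1,0],[0,0,0]],"roll":[0,0,0,0]}'
python3 -m crank '{"xyz":[[0,0.1,0],[0,0.1,0],[0,0,0]],"roll":[0,0,0]}'
```

```text
time: 25.05
tool_pos: [0.5011, -0.075, 0.1288]
tool_rot: [-1.571, -0.0, -1.505]
contact_force: [0.5, 0.2, 0.4]
opening: 0.0386
time: 25.35
tool_pos: [0.5021, -0.0753, 0.1288]
tool_rot: [-1.568, -0.001, -1.505]
contact_force: [-2.9, 0.1, 14.0]
opening: 0.0384
```

```bash

python3 -m crank '{"xyz":[[0,0.05,-0.05],[0,0,0],[0,0,0],[0,0,0],[0,0,0]],"roll":[0,0,0,0,0]}'
python3 - <<'E'
from ov import *
snap("side","s15",(290,150,110,110),6)
fs=[]
for i in range(5): robot.read_camera("top"); fs.append(robot.observe()["contact_force"])
print(np.array(fs)); print(plane("side",(0,0),0)[0])
E
python3 go.py .5011 -.075 .1288 -1.505
```

```text
time: 25.85
tool_pos: [0.5018, -0.0754, 0.1287]
tool_rot: [-1.567, -0.002, -1.505]
contact_force: [-2.8, 1.5, 17.6]
opening: 0.0387
[[-2.464   0.547  17.7775]
 [-2.5526  0.8573 18.2007]
 [-2.7666  0.2937 17.8144]
 [-2.6916  0.8684 17.4756]
 [-2.7842  0.939  17.4734]]
3.095509299329573
pos [ 0.5018 -0.0754  0.1287] rot [-1.5668 -0.0016 -1.5046] t 26.15 F [-2.7842  0.939  17.4734] open 0.0383 q [-0.3002  0.4116  1.7158 -0.0001  1.0098 -0.3664]
turn deg (roll) 0.02346467855089028
shift cm after turn [-0.042  -0.011  -0.0665] dist 0.07940210644430844
```

View pics/s15.png

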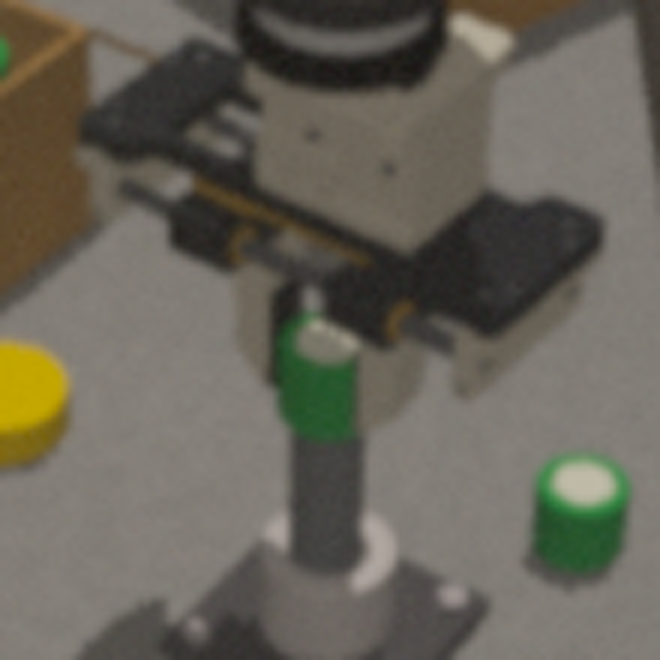

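The cap's rim sits directly on the grey shaft at (325,435) with no white stud showing. TCP z of 0.1287 matches the expected home height of 0.1288, and the push is steady at about 17.5 N. Handing in.

```bash
python3 -c "
from cell import robot
print(robot.hand_in())"
```

```text
the job is handed in; nothing more can be done
None
```

The green cap is snapped home on the grey post, which stands fully down in the aluminium holder. I handed in at about 26 s with the fingers still gripping the cap and pushing down. The hand-in gave no verdict.

**What I did:**
- Drew the leaning post out along its own axis.
- The arm can't tilt the tool, so I stood the post upright by pushing its foot against the outside of the fixed holder.
- Lowered it into the holder until it bottomed.
- Centred the far green cap by squeezing it from two directions, then pressed it on through the click.

**Last checks:**
- **Cap:** the finger height was 128.7 mm against 128.8 mm expected with the cap home, and the side view shows its rim flush on the post with no stud visible.
- **Push:** steady at 17.5 to 18 N downwards, slightly above the 15 N asked, with about 2.7 N sideways. The grip was set to 55 N.
- **Post:** it bottomed at the expected height, and top-camera readings of the stud and the holder mouth agreed to about 1 mm.
- **Bystanders:** none seen to move, but I did not measure them again at the end.

**What disagreed:** the two cameras differed by up to about 5 mm on positions, so I placed the post and cap mainly by contact with the holder and by the grips.

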